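# Turn the leaf of the master-sample case

### The arm

A 6-joint arm with a two-finger parallel gripper is mounted at the origin on the work surface. World frame = base frame: x ahead of the robot, y to its left, z up, the work surface at z = 0. Lengths are in m, angles in rad, forces in N, time in s.
With the tool pointing down it reaches from about 0.35 to 0.775 m from the base axis. Payload 7.3 kg.
Tool frame: the origin (TCP) lies at the very end of the fingers, on their centre line; the grasp point (between the pads) lies 19 mm behind it; z points along the fingers, y is the line along which they close (so a half turn about z gives the same grasp; the last joint's range is limited). The gripper opens to 92 mm and grips with 3 to 60 N. Pads are 19 mm wide; open, the fingers measure 130 mm over their backs; the gripper's body (75 mm by 190 mm) begins 47 mm behind the grasp point.
Start: joints at [-1.25, 0.342, 1.524, -0, 1.275, -0.146], TCP at [0.236, -0.469, 0.227] pointing down, gripper open.
Joint ranges: [-2.53, 2.53], [-0.77, 2.02], [0.04, 2.7], [-1, 4.14], [0.28, 2.66], [-3.11, 3.11]. Speed limits (rad/s): [2.57, 2.57, 3.14, 3.14, 3.14, 3.14].

### API

Orientations are given as [roll, pitch, yaw] about the fixed x, y, z axes, in that order (R = Rz(yaw) Ry(pitch) Rx(roll)).
In Python, from cell import * gives the robot as it stands.
- The arm moves only by the tool step_arm, never from a script. Its argument "commands" is a list of rows, each a list of 7 numbers: the opening, from 0 (shut) to 1 (fully open), then the shift along the world's x, y, z in cm, then the turn, a rotation vector about the world's x, y, z in rad. A call has 1 to 5 rows; each row is the pose to reach, as a shift and turn from the pose commanded when the call began; what a row does not reach only later rows make up. A row lasts 1/12 s, in which the tool goes at most 41.7 mm and 7.16 degrees, less where a joint would pass 70% of its speed; a pose out of reach is approached as far as the arm can. A call with a gripper value outside its range is refused whole. The fingers move at their own pace and stop on an object; "grip_force" is the grip in N (left out, the last holds). Time passes only in rows, so rows that repeat a pose let the fingers close. It gives the time, the measured TCP pose, the force, the opening and the grip force at its end, in the units of the state.
- observe(): the state, without advancing time (a new reading comes with each control period).
- read_camera(name): name is "scene" or "top" or "wrist"; returns the picture (384x512x3 uint8, red, green, blue); there is no depth.
- camera_model(name): a dict with "vfov" (degrees; the focal length in pixels is half the picture's height over the tangent of half this angle, whatever the lens; pixels are square), "cx", "cy" (the principal point, pixels), "world_to_cam" (4x4, takes a point from world to camera coordinates). Camera axes: x right, y up, looking along -z (the intrinsics and any distortion apply to the point x, -y, -z); pixel columns grow to the right and rows downward; lengths in m; the calibration is good to about 2 mm. The wrist camera is an equidistant fisheye: a pixel r from the principal point sees the ray r / f radians off the axis. A picture is of the moment at which its call begins: read the wrist's pose just before it. camera_model takes no time and is no camera call; for the wrist camera it gives the pose at the moment of the call.
- hand_in(): hands the job in; it is judged then, once.
The state is a dict: "time": time; "qpos": joint angles; "qvel": joint speeds; "joint_efforts": joint torques, N m; "tool_pos": TCP position; "tool_rot": TCP orientation; "contact_force": force on the tool from outside, world axes, zero at the start; "torque": the same for the moment, N m; "opening": finger opening in m; "grip_force": force on a finger pad.
Only numpy, scipy, OpenCV 4.12 (cv2) and the standard library are available. Lean on these libraries where they do the work, as an engineer would, in place of code of your own. Each camera call takes 0.05 s, during which the arm holds its last target. There are 200 camera calls.

### The job

The open master-sample case on the bench has a hinged divider leaf lying flat, or leaning a little raised, over its right-hand tray. Turn the leaf over its spine until it lies fully flat on the left-hand tray, so that the right-hand samples are uncovered: get a fingertip under its yellow thumb tab, push it up and over, and press it down. Only push with the fingertips or the outside of the fingers: do not pinch the leaf, do not fling or slap it over, and leave the loose brass part, peg board, bottle and basket where they are.

Things in the scene. Friction and masses are not known exactly. Their poses are not given: they have to be found in the camera images.
- case: Dark grey sample case fixed to the bench, lying open like a book: 200 mm along its spine (x axis), 342 mm across (y), rims 42 mm above the bench. Origin on the bench under the middle of the spine; z up, y to the left-hand tray, -y to the right-hand one; yaw within 0.3 rad of the robot's axes. Samples lie on foam below the rims; latches and a carrying handle (on the left) stand out up to 19 mm, below 40 mm.
- spine (a point): Point on the leaf's hinge axis at the middle of the spine, 44 mm above the bench; the axis runs along the case's x axis. The leaf is a rigid 4 mm plate with its mid-plane through this axis, 192 mm along the spine and reaching 168 mm from it, about 0.22 kg; white with metal finish chips on the face that is up at the start, blue with chips on the other.
- leaf (a joint): Angle of the leaf about the spine, rad: 0 = flat on the right-hand tray, 1.57 = upright, 3.14 = flat on the left-hand tray (hard stops at 0 and 3.14). Starts between 0 and 0.45. The hinge is stiff (about 0.32 N m): the leaf stays at any angle where it is left and never falls, so it must be pushed all the way; up to about 4 N at the tab moves it.
- tab (a point): Yellow thumb tab at the middle of the leaf's free edge: 50 mm wide, 4 mm thick, from 168 to 200 mm from the hinge axis, overhanging the case's wall by 29 mm; lying flat its underside is 42 mm above the bench, which is free below it. The point is at mid thickness, 185 mm from the axis. Axes turn with the leaf: x along the spine, y towards the spine, z out of the white face.
- part_mid (a point): Loose turned brass part standing on the bench, stepped, with a flange 26 mm in diameter, 66 mm tall; the point is 33 mm up its axis. To be left alone.
- peg_board: Loose plywood board 150 x 190 x 20 mm with grey pegs and brass parts standing on it, 86 mm tall in all; origin at the centre of its underside. To be left alone.
- bottle: Red drinking bottle with a black cap, 72 mm in diameter, 190 mm tall, standing; origin at the centre of its underside. To be left alone.
- basket: Empty blue plastic basket 90 x 160 x 50 mm; origin at the centre of its underside. To be left alone.

How it is judged:
By the outcome, as a careful person would: the job done as asked, in the order asked, and still so for the second after the job is handed in, with the robot touching nothing.
It also fails if it takes over 51 s, if anything falls off the work surface, if the arm or the gripper's body presses on something with over 40 N, if the wrist force passes 120 N, or if a joint passes its speed limit or range.

## Working session

There is one attempt and no reset: what is moved stays moved. The work goes in short steps, Python scripts to look and compute and a tool call to move; the robot and the scene stay as the last step left them, time stands still between calls to the robot, and variables do not carry over. Pictures are saved under pics/ and viewed, at most 10 in all, crops included, and the job is handed in when it is done.

Besides the shell and the picture viewer there is one more tool, called after ">>>" as a command line: name --pt "numbers of a row" for each row, then --argument value for the rest. step_arm: Moves the arm, as the interface text tells. Its arguments: {"type":"object","properties":{"commands":{"type":"array"},"grip_force":{"type":"number"}},"required":["commands"]}

```bash
mkdir -p pics
python3 - <<'E'
from cell import *
import cv2
for n in("top","scene"):
    im=read_camera(n); cv2.imwrite(f"pics/{n}0.png",cv2.resize(im[:,:,::-1],(800,600),interpolation=cv2.INTER_CUBIC))
    print(n,camera_model(n))
s=observe();print(s)
E
```

```text
top {'vfov': 56.4200837105339, 'cx': 257.94851604221674, 'cy': 193.70124304612122, 'world_to_cam': array([[-1.08564434e-03, -9.99993387e-01,  3.47096244e-03,
         1.71624181e-01],
       [ 9.94196744e-01, -7.05960672e-04,  1.07574792e-01,
        -5.93714656e-01],
       [-1.07571631e-01,  3.56760752e-03,  9.94190936e-01,
        -1.15068162e+00],
       [ 0.00000000e+00,  0.00000000e+00,  0.00000000e+00,
         1.00000000e+00]])}
scene {'vfov': 53.477785578463795, 'cx': 257.4008574319029, 'cy': 194.4904590501338, 'world_to_cam': array([[-0.76521165,  0.64363196, -0.0137488 ,  0.31563621],
       [-0.43519333, -0.50142615,  0.74778245,  0.29963184],
       [ 0.47440268,  0.57819523,  0.66380146, -1.40965202],
       [ 0.        ,  0.        ,  0.        ,  1.        ]])}
{'time': 0.1, 'qpos': array([-1.25001164e+00,  3.42616959e-01,  1.52491641e+00, -8.28821615e-07,
        1.27541915e+00, -1.46010390e-01]), 'qvel': array([ 0.00042091, -0.0028302 , -0.0027737 ,  0.00081634,  0.00037493,
       -0.00039957]), 'joint_efforts': array([ 1.37298455e-03, -4.32004988e+01, -2.44695514e+01,  7.18829851e-02,
        5.26929356e-02, -3.18034904e-05]), 'tool_pos': array([ 0.23616168, -0.46847325,  0.22613497]), 'tool_rot': array([-3.14024714e+00, -1.97065877e-04,  4.66795189e-01]), 'contact_force': array([ 0.025022  , -0.34396621,  0.18723455]), 'torque': array([ 0.02414411, -0.02890234, -0.00547655]), 'grip_force': 0.0, 'opening': 0.09220265017933489}
```

View pics/top0.png

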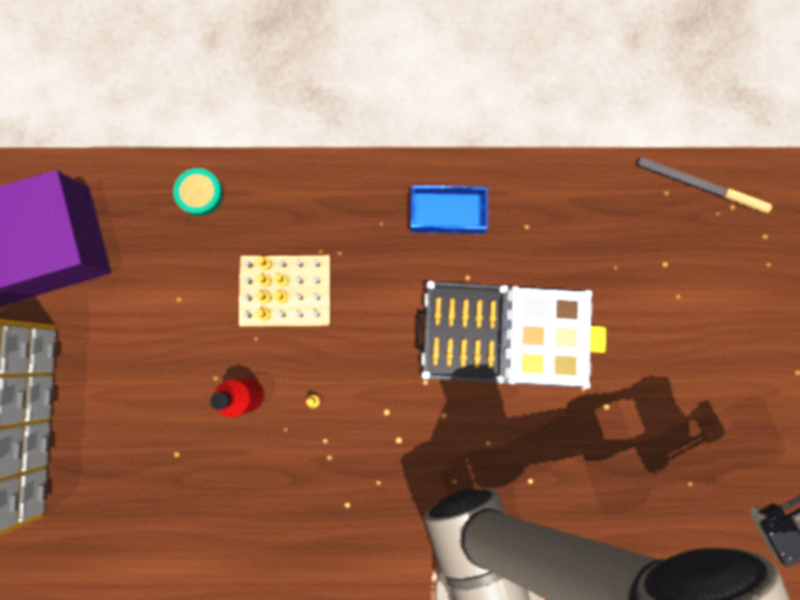

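View pics/scene0.png

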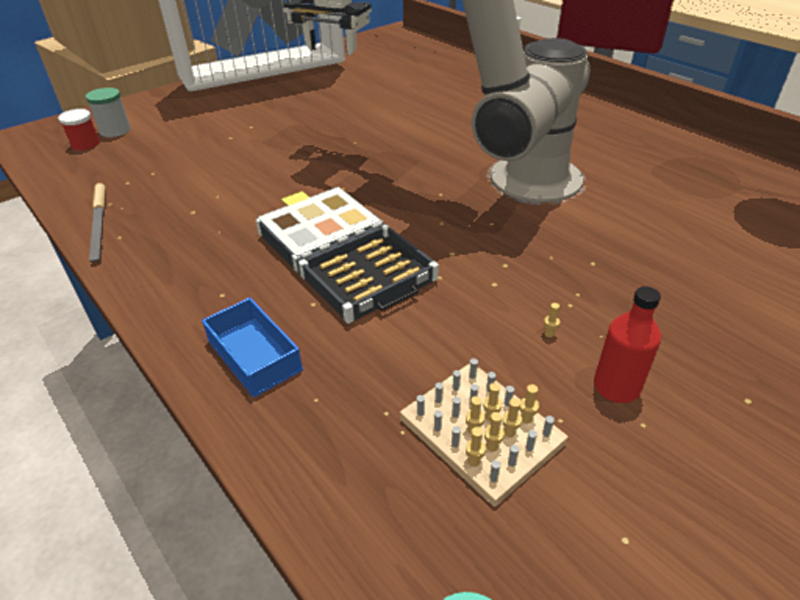

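The top view shows the case with its spine near (505,334), the leaf over the right tray with the tab near (598,340), and the handle on the left at (420,328). In the scene view the tab is near (296,200). I'll enlarge both views.

```bash
cat > h.py <<'E'
from cell import *
import cv2, numpy as np
def proj(n,P):
    m=camera_model(n); W=np.array(m["world_to_cam"]); f=192/np.tan(np.radians(m["vfov"]/2))
    p=np.atleast_2d(P)@W[:3,:3].T+W[:3,3]
    return np.c_[m["cx"]+f*p[:,0]/-p[:,2], m["cy"]+f*p[:,1]/p[:,2]]
def onplane(n,uv,z):
    m=camera_model(n); W=np.array(m["world_to_cam"]); f=192/np.tan(np.radians(m["vfov"]/2))
    d=W[:3,:3].T@np.array([(uv[0]-m["cx"])/f,-(uv[1]-m["cy"])/f,-1]); c=-W[:3,:3].T@W[:3,3]
    return c+d*(z-c[2])/d[2]
E
python3 - <<'E'
import cv2,numpy as np
from cell import *
a=read_camera("top")[170:260,255:405]; b=read_camera("scene")[110:215,155:295]
A=cv2.resize(a,None,fx=5,fy=5,interpolation=cv2.INTER_CUBIC)[:,:,::-1]
B=cv2.resize(b,None,fx=5,fy=5,interpolation=cv2.INTER_CUBIC)[:,:,::-1]
cv2.imwrite("pics/a.png",A);cv2.imwrite("pics/b.png",B)
E
```

```text
(no output)
```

View pics/a.png

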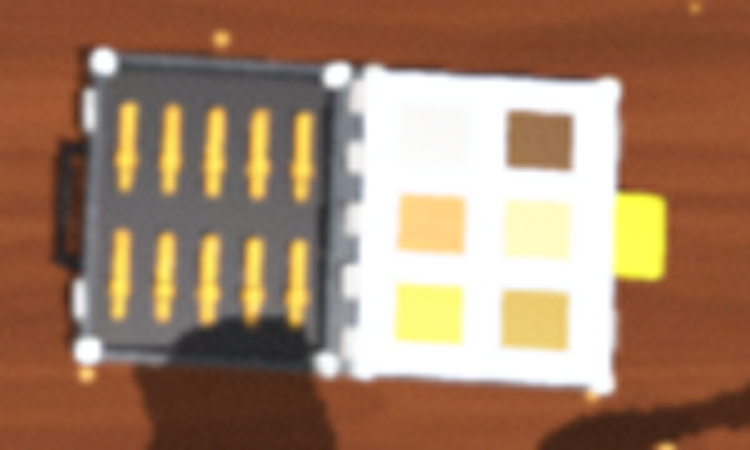

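View pics/b.png

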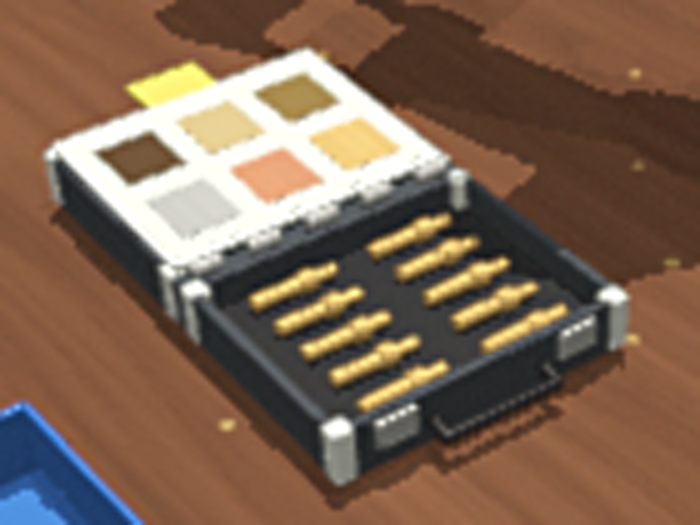

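Run:
```python
from h import *
from scipy.optimize import least_squares
T=lambda x,y:np.array([255+(x-2)/5,170+(y-2)/5]); S=lambda x,y:np.array([155+(x-2)/5,110+(y-2)/5])
obs=[("top",T(666,197),(.025,.2)),("top",T(662,279),(-.025,.2)),("top",T(616,192),(.025,.168)),("top",T(612,276),(-.025,.168)),
("scene",S(127,88),(.025,.2)),("scene",S(193,62),(-.025,.2))]
case=[("top",T(103,62),(.095,.166)),("top",T(88,350),(-.095,.166)),("scene",S(615,298),(-.095,.166)),("scene",S(340,430),(.095,.166))]
def pts(p):
    x,y,w,a=p; c,s=np.cos(w),np.sin(w); r=[]
    L=[(n,uv,u,-v*np.cos(a),.044+v*np.sin(a)+.002) for n,uv,(u,v) in obs]+[(n,uv,u,v,.042) for n,uv,(u,v) in case]
    return [(proj(n,[x+c*u-s*v,y+s*u+c*v,z])[0]-uv) for n,uv,u,v,z in L]
f=lambda p:np.ravel(pts(p))
r=least_squares(f,[.5,0,0,.1]);print(r.x);print(np.round(r.fun.reshape(-1,2),1))
x,y,w,a=r.x
for d in(.168,.185,.2):print(d,x+np.sin(w)*d*np.cos(a),y-np.cos(w)*d*np.cos(a),.044+d*np.sin(a))
print(onplane("top",np.array([313,401])*.64,.06))
```

```text
[ 0.52722436 -0.04595303 -0.05875672  0.01590827]
[[-0.9  0.4]
 [-0.4 -0.5]
 [-0.8  0.9]
 [-0.3 -0.5]
 [-0.3 -0.6]
 [-0.3 -0.2]
 [ 0.1 -0.1]
 [-0.   0.5]
 [-0.3 -1. ]
 [-0.8 -0.7]]
0.168 0.5173601591774621 -0.21364189409839732 0.04667247729301483
0.185 0.5163619958680463 -0.2306104101804989 0.046942906542903236
0.2 0.5154812635362089 -0.24558263025294153 0.04718152058692242
[0.39075895 0.3536376  0.06      ]
```

>>> step_arm --pt "0 2.8 1.6 0 0 0 0.11" --pt "0 5.6 3.2 0 0 0 0.22" --pt "0 8.4 4.8 0 0 0 0.33" --pt "0 11.2 6.4 0 0 0 0.44" --pt "0 14 8 0 0 0 0.55"

```text
time: 0.62
tool_pos: [0.3773, -0.3879, 0.2266]
tool_rot: [-3.141, -0.0, 1.022]
contact_force: [0.7, -0.8, -0.4]
opening: 0.063
grip_force: 0.0
```

>>> step_arm --pt "0 2.7 1.2 0 0 0 0.1" --pt "0 5.4 2.4 0 0 0 0.2" --pt "0 8.1 3.6 0 0 0 0.3" --pt "0 10.8 4.8 0 0 0 0.4" --pt "0 13.6 6 0 0 0 0.495"

```text
time: 1.03
tool_pos: [0.5134, -0.3279, 0.2265]
tool_rot: [-3.141, -0.0, 1.517]
contact_force: [0.4, -0.4, -0.9]
opening: 0.0296
grip_force: 0.0
```

>>> step_arm --pt "0 0 0.4 -1 0.1 -0.006 0" --pt "0 0 0.8 -2 0.2 -0.012 0" --pt "0 0 1.2 -3 0.3 -0.018 0" --pt "0 0 1.6 -4 0.4 -0.024 0" --pt "0 0 2 -5 0.4 -0.024 0"

```text
time: 1.45
tool_pos: [0.5112, -0.3108, 0.1739]
tool_rot: [-3.139, -0.407, 1.507]
contact_force: [0.5, -0.4, -1.1]
opening: 0.001
grip_force: 0.0
```

>>> step_arm --pt "0 0 0 -1.5 0.1 -0.006 0" --pt "0 0 0 -3 0.2 -0.012 0" --pt "0 0 0 -4.5 0.3 -0.018 0" --pt "0 0 0 -6 0.385 -0.022 0" --pt "0 0 0 -7 0.385 -0.022 0"

```text
time: 1.87
tool_pos: [0.5104, -0.3097, 0.1017]
tool_rot: [-3.133, -0.794, 1.503]
contact_force: [-0.8, 0.3, -0.6]
opening: 0.0004
grip_force: 0.0
```

>>> step_arm --pt "0 0 0 -2 0 0 0" --pt "0 0 0 -4 0 0 0" --pt "0 0 0 -6 0 0 0" --pt "0 0 0 -7.5 0 0 0" --pt "0 0 0 -8.2 0 0 0"

```text
time: 2.28
tool_pos: [0.512, -0.308, 0.0231]
tool_rot: [-3.139, -0.786, 1.51]
contact_force: [0.7, 0.2, -1.1]
opening: 0.0004
grip_force: 0.0
```

Run:
```python
from h import *
im=read_camera("top")[150:300,250:450]
im2=read_camera("scene")[80:230,150:350]
cv2.imwrite("pics/c.png",cv2.resize(np.hstack([im,im2]),(800,300),interpolation=cv2.INTER_CUBIC)[:,:,::-1])
print(observe())
```

```text
{'time': 2.3833, 'qpos': array([-0.92284191,  1.01443816,  1.11797228,  0.47827559,  1.65123646,
       -0.98595335]), 'qvel': array([-0.00200637, -0.0320405 , -0.02370751,  0.00964531,  0.02223707,
        0.00614547]), 'joint_efforts': array([-3.07268940e-02, -6.46209812e+01, -1.79524362e+01,  1.76753562e+00,
        2.58603327e+00, -4.55284934e-02]), 'tool_pos': array([ 0.51214699, -0.30820969,  0.02407933]), 'tool_rot': array([-3.13935582, -0.78667703,  1.51069377]), 'contact_force': array([ 0.83086148,  0.5522903 , -0.35700804]), 'torque': array([-0.40509974, -0.11507904, -0.0061476 ]), 'grip_force': 0.0, 'opening': 0.0004487140747934361}
```

View pics/c.png

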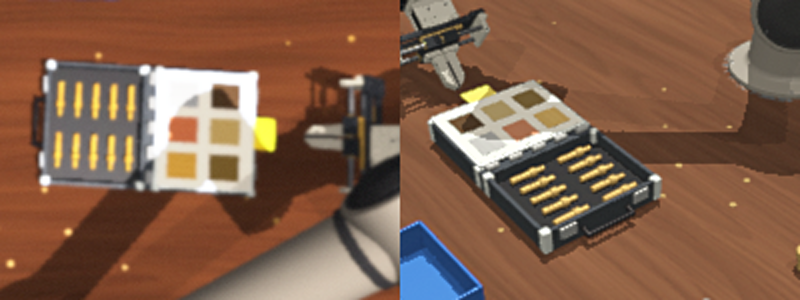

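The fingertip (about (305,138) in the left panel) is in line with the tab (266,135). Next I slide it under.

>>> step_arm --pt "0 0.1 2 -0.3 0 0 0" --pt "0 0.2 4 -0.4 0 0 0" --pt "0 0.3 5.5 -0.4 0 0 0" --pt "0 0.4 7 -0.4 0 0 0" --pt "0 0.4 7 -0.4 0 0 0"

```text
time: 2.8
tool_pos: [0.517, -0.2374, 0.0222]
tool_rot: [3.14, -0.784, 1.515]
contact_force: [-0.5, -0.9, 0.4]
opening: 0.0006
grip_force: 0.0
```

Run:
```python
import numpy as np
# tip path: upper corner on the underside at radius r, tilt t of tool below horizontal
sx,sy,w=.527,-.046,-.059
prev=None
for k in range(0,181,10):
    a=np.radians(k)
    t=np.radians(45)
    # leaf dir (outward h, z), underside normal (pointing pushing side)
    e=np.array([np.cos(a),np.sin(a)]); n=np.array([np.sin(a),-np.cos(a)])
    q=.183*e+.002*n+[0,.044]   # contact on underside
    # square finger end, centre P; corners P+-9.5 across: support along -n
    ax=np.array([-np.cos(t),-np.sin(t)]); up=np.array([-np.sin(t),np.cos(t)])
    # radius of TCP-centre: choose corner most toward -n
    c=max([9.5e-3*up,-9.5e-3*up],key=lambda v:-(v@n))
    P=q-c
    print(k,np.round([sx+np.sin(w)*P[0],sy-np.cos(w)*P[0],P[1]],3))
```

```text
0 [ 0.516 -0.235  0.035]
10 [ 0.516 -0.233  0.067]
20 [ 0.516 -0.225  0.098]
30 [ 0.517 -0.212  0.127]
40 [ 0.518 -0.194  0.153]
50 [ 0.52  -0.172  0.176]
60 [ 0.521 -0.146  0.195]
70 [ 0.523 -0.117  0.209]
80 [ 0.525 -0.086  0.217]
90 [ 0.526 -0.055  0.22 ]
100 [ 0.528 -0.023  0.218]
110 [0.53  0.008 0.21 ]
120 [0.532 0.037 0.197]
130 [0.533 0.063 0.179]
140 [0.536 0.099 0.17 ]
150 [0.537 0.118 0.144]
160 [0.537 0.132 0.115]
170 [0.538 0.14  0.084]
180 [0.538 0.143 0.053]
```

>>> step_arm --pt "0 0 0 0.8 0 0 0" --pt "0 0 0.1 1.7 0 0 0" --pt "0 0 0.2 2.7 0 0 0" --pt "0 0 0.3 3.7 0 0 0" --pt "0 0 0.5 4.7 0 0 0"

```text
time: 3.22
tool_pos: [0.5165, -0.2347, 0.0691]
tool_rot: [3.141, -0.785, 1.511]
contact_force: [0.7, -2.1, -3.7]
opening: 0.0006
grip_force: 1.4
```

>>> step_arm --pt "0 0 0.1 1 0 0 0" --pt "0 0 0.3 2 0 0 0" --pt "0 0 0.6 3 0 0 0" --pt "0 0 0.9 3.9 0 0 0" --pt "0 0.1 1.3 4.8 0 0 0"

```text
time: 3.63
tool_pos: [0.5169, -0.2206, 0.1167]
tool_rot: [-3.14, -0.786, 1.511]
contact_force: [-2.0, -2.1, -1.8]
opening: 0.0007
grip_force: 1.3
```

Run:
```python
from h import *
im=read_camera("top")[150:300,250:450]
im2=read_camera("scene")[80:230,150:350]
cv2.imwrite("pics/d.png",cv2.resize(np.hstack([im,im2]),(800,300),interpolation=cv2.INTER_CUBIC)[:,:,::-1])
```

```text
(no output)
```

View pics/d.png

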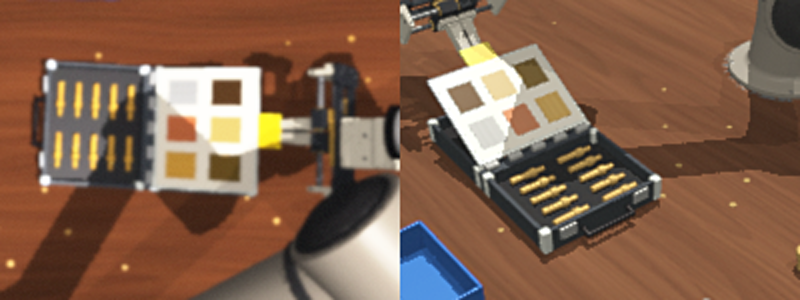

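>>> step_arm --pt "0 0 0.5 0.8 0 0 0" --pt "0 0 1.1 1.6 0 0 0" --pt "0 0.1 1.7 2.4 0 0 0" --pt "0 0.1 2.3 3.1 0 0 0" --pt "0 0.1 2.9 3.8 0 0 0"

```text
time: 4.15
tool_pos: [0.5185, -0.1913, 0.1547]
tool_rot: [3.141, -0.786, 1.512]
contact_force: [1.6, -2.8, -1.2]
opening: 0.0003
grip_force: 1.3
```

>>> step_arm --pt "0 0 0.7 0.8 0 0 0" --pt "0 0 1.5 1.5 0 0 0" --pt "0 0.1 2.3 2.3 0 0 0" --pt "0 0.2 3.1 2.9 0 0 0" --pt "0 0.2 3.9 3.5 0 0 0"

```text
time: 4.57
tool_pos: [0.5202, -0.1517, 0.1893]
tool_rot: [-3.14, -0.787, 1.511]
contact_force: [1.6, -1.4, -2.8]
opening: 0.0002
grip_force: 1.2
```

>>> step_arm --pt "0 0 0.9 0.6 0 0 0" --pt "0 0 1.8 1.1 0 0 0" --pt "0 0.1 2.7 1.5 0 0 0" --pt "0 0.2 3.7 1.9 0 0 0" --pt "0 0.3 4.7 2.2 0 0 0"

```text
time: 4.98
tool_pos: [0.5231, -0.1048, 0.2113]
tool_rot: [-3.141, -0.787, 1.511]
contact_force: [-1.7, -1.7, 0.6]
opening: 0.0003
grip_force: 1.1
```

>>> step_arm --pt "0 0 1 0.3 0 0 0" --pt "0 0 2 0.5 0 0 0" --pt "0 0.1 3 0.7 0 0 0" --pt "0 0.2 4 0.8 0 0 0" --pt "0 0.3 5 0.8 0 0 0"

```text
time: 5.4
tool_pos: [0.5261, -0.0547, 0.2189]
tool_rot: [-3.14, -0.787, 1.511]
contact_force: [-1.3, -2.2, 0.4]
opening: 0.0003
grip_force: 0.9
```

>>> step_arm --pt "0 0 1 0 0 0 0" --pt "0 0 2.1 -0.1 0 0 0" --pt "0 0.1 3.2 -0.3 0 0 0" --pt "0 0.2 4.3 -0.5 0 0 0" --pt "0 0.3 5.3 -0.8 0 0 0"

```text
time: 5.82
tool_pos: [0.5291, -0.0014, 0.2106]
tool_rot: [-3.141, -0.787, 1.512]
contact_force: [-0.8, -1.1, 1.5]
opening: 0.0006
grip_force: 0.7
```

Run:
```python
from h import *
im=read_camera("top")[130:280,230:430]
im2=read_camera("scene")[60:210,150:350]
cv2.imwrite("pics/e.png",cv2.resize(np.hstack([im,im2]),(800,300),interpolation=cv2.INTER_CUBIC)[:,:,::-1])
```

```text
(no output)
```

View pics/e.png

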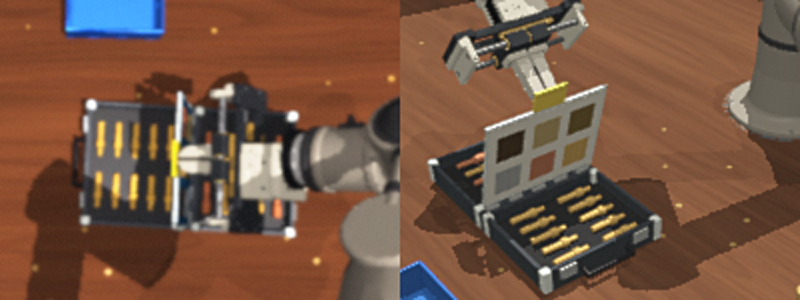

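>>> step_arm --pt "0 0 1 -0.3 0 0 0" --pt "0 0 2 -0.7 0 0 0" --pt "0 0.1 3 -1.1 0 0 0" --pt "0 0.2 4 -1.6 0 0 0" --pt "0 0.3 4.9 -2.2 0 0 0"

```text
time: 6.33
tool_pos: [0.5321, 0.0474, 0.1883]
tool_rot: [-3.141, -0.787, 1.511]
contact_force: [0.3, 0.0, 0.5]
opening: 0.0004
grip_force: 0.6
```

>>> step_arm --pt "0 0 0.9 -0.4 0 0 0" --pt "0 0 1.7 -0.9 0 0 0" --pt "0 0.1 2.5 -1.5 0 0 0" --pt "0 0.1 3.3 -2.1 0 0 0" --pt "0 0.2 4.1 -2.7 0 0 0"

```text
time: 6.75
tool_pos: [0.5342, 0.0879, 0.1611]
tool_rot: [-3.141, -0.786, 1.511]
contact_force: [-0.7, -0.5, 0.2]
opening: 0.0006
grip_force: 0.5
```

>>> step_arm --pt "0 0 0.6 -0.8 0 0 0" --pt "0 0 1.2 -1.6 0 0 0" --pt "0 0.1 1.7 -2.4 0 0 0" --pt "0 0.1 2.2 -3.2 0 0 0" --pt "0 0.2 2.6 -4.1 0 0 0"

```text
time: 7.17
tool_pos: [0.5361, 0.1137, 0.1199]
tool_rot: [-3.141, -0.786, 1.511]
contact_force: [-0.8, -0.1, 1.4]
opening: 0.0008
grip_force: 0.4
```

>>> step_arm --pt "0 0 0.4 -0.8 0 0 0" --pt "0 0 0.7 -1.6 0 0 0" --pt "0 0 0.9 -2.4 0 0 0" --pt "0 0 1.1 -3.1 0 0 0" --pt "0 0 1.2 -3.8 0 0 0"

```text
time: 7.58
tool_pos: [0.5363, 0.1254, 0.082]
tool_rot: [-3.141, -0.786, 1.511]
contact_force: [0.2, -0.0, 0.7]
opening: 0.0003
grip_force: 0.3
```

>>> step_arm --pt "0 0 0.1 -0.6 0 0 0" --pt "0 0 0.1 -1.2 0 0 0" --pt "0 0 0.2 -1.7 0 0 0" --pt "0 0 0.2 -2.2 0 0 0" --pt "0 0 0.2 -2.5 0 0 0"

```text
time: 8.0
tool_pos: [0.5362, 0.1272, 0.0571]
tool_rot: [-3.141, -0.786, 1.511]
contact_force: [0.3, 0.3, 0.6]
opening: 0.0003
grip_force: 0.3
```

>>> step_arm --pt "0 0 0 -0.1 0 0 0" --pt "0 0 0 -0.2 0 0 0" --pt "0 0 0 -0.3 0 0 0" --pt "0 0 0 -0.3 0 0 0"

```text
time: 8.33
tool_pos: [0.5363, 0.1271, 0.0548]
tool_rot: [-3.141, -0.786, 1.511]
contact_force: [0.2, 0.2, 0.0]
opening: 0.0004
grip_force: 0.2
```

>>> step_arm --pt "0 0 0 -0.1 0 0 0" --pt "0 0 0 -0.2 0 0 0" --pt "0 0 0 -0.3 0 0 0" --pt "0 0 0 -0.3 0 0 0"

```text
time: 8.67
tool_pos: [0.5364, 0.1273, 0.0526]
tool_rot: [3.141, -0.788, 1.512]
contact_force: [-2.6, -1.5, 6.7]
opening: 0.0008
grip_force: 3.6
```

Run:
```python
from h import *
im=read_camera("top")[130:280,230:430]
im2=read_camera("scene")[80:230,150:350]
cv2.imwrite("pics/f.png",cv2.resize(np.hstack([im,im2]),(800,300),interpolation=cv2.INTER_CUBIC)[:,:,::-1])
```

```text
(no output)
```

View pics/f.png

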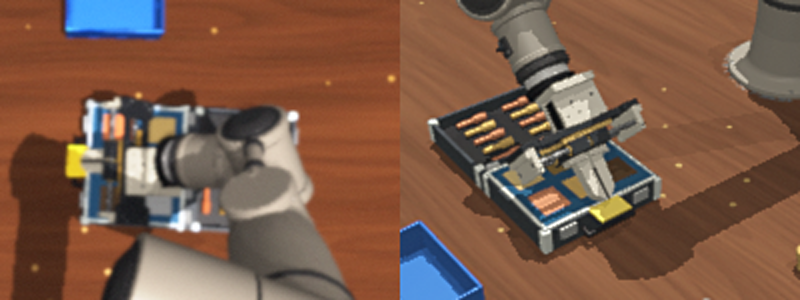

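The leaf lies flat on the left tray with the tab over the wall. I'll press slightly more, then withdraw.

>>> step_arm --pt "0 0 0 -0.1 0 0 0" --pt "0 0 0 -0.2 0 0 0" --pt "0 0 0 -0.2 0 0 0"

```text
time: 9.02
tool_pos: [0.5365, 0.1274, 0.052]
tool_rot: [3.14, -0.79, 1.513]
contact_force: [-5.0, -4.9, 16.8]
opening: 0.0005
grip_force: 8.8
```

>>> step_arm --pt "0 0 0 0.6 0 0 0" --pt "0 0 0 2 0 0 0" --pt "0 0 0 5 0 0 0" --pt "0 0 0 8 0 0 0" --pt "0 0 0 12 0 0 0"

```text
time: 9.43
tool_pos: [0.5353, 0.1272, 0.1701]
tool_rot: [-3.136, -0.786, 1.508]
contact_force: [1.0, 0.7, 1.2]
opening: 0.0003
grip_force: 0.0
```

>>> step_arm --pt "0 0 -3 2 0 0 0" --pt "0 0 -6 4 0 0 0" --pt "0 0 -9 6 0 0 0" --pt "0 -2 -12 8 0 0 0" --pt "0 -4 -16 8 0 0 0"

```text
time: 9.85
tool_pos: [0.4979, -0.031, 0.2537]
tool_rot: [3.134, -0.783, 1.519]
contact_force: [1.7, -0.6, -0.4]
opening: 0.0005
grip_force: 0.0
```

>>> step_arm --pt "0 -2 -4 0 0 0 0" --pt "0 -4 -8 0 0 0 0" --pt "0 -6 -12 0 0 0 0" --pt "0 -8 -15 0 0 0 0" --pt "0 -8 -15 0 0 0 0"

```text
time: 10.27
tool_pos: [0.4152, -0.1854, 0.2497]
tool_rot: [-3.139, -0.783, 1.504]
contact_force: [-0.6, 0.7, -0.3]
opening: 0.0
grip_force: 0.0
```

Run:
```python
from h import *
im=read_camera("top")
im2=read_camera("scene")
cv2.imwrite("pics/g.png",cv2.resize(np.vstack([np.hstack([im[130:280,230:430],im2[80:230,150:350]]),np.hstack([im[150:300,100:300],im2[180:330,230:430]])]),(800,600),interpolation=cv2.INTER_CUBIC)[:,:,::-1])
sx,sy,w=.527,-.046,-.059
for u in(.025,-.025): # predicted tab outer corners at pi
    p=[sx+np.cos(w)*u-np.sin(w)*.2,sy+np.sin(w)*u+np.cos(w)*.2,.046]
    print([np.round((proj(n,p)[0]-o)*2+[0 if n=="top" else 400,0],1)for n,o in(("top",(230,130)),("scene",(150,80)))])
print(observe()["contact_force"])
```

```text
[array([ 67.6, 144.8]), array([601.1, 219.8])]
[array([ 65.8, 175.6]), array([630.6, 205.2])]
[ 0.06603618  0.60919585 -1.27057376]
```

View pics/g.png

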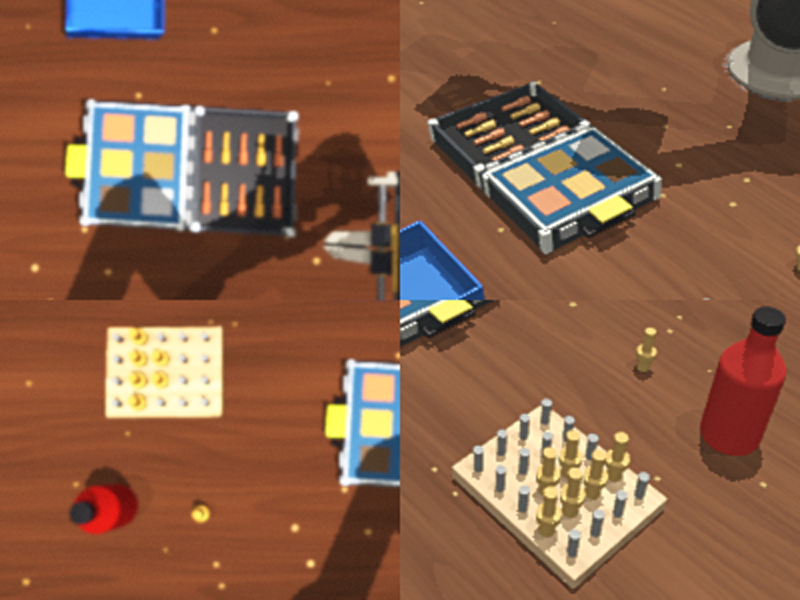

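The leaf lies flat on the left tray: the tab's corners at (67,145), (66,176) and (601,220), (631,205) match the flat prediction. The other objects have not moved, and the robot is clear.

```bash
python3 -c "
from cell import *
print(hand_in())"
```

```text
the job is handed in; nothing more can be done
None
```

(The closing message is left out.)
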